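Stop the laptop riser rocking

ROBOT

A 7-joint arm with a two-finger parallel gripper is mounted at the origin on the work surface. World frame = base frame: x ahead of the robot, y to its left, z up, the work surface at z = 0. Lengths are in mm, angles in rad, forces in N, time in s.
With the tool pointing down it reaches from about 400 to 875 mm from the base axis. Payload 4.4 kg.
Tool frame: the origin (TCP) lies at the very end of the fingers, on their centre line; the grasp point (between the pads) lies 19 mm behind it; y points along the fingers, z is the direction in which the jaws open and shut, and the axes are right-handed (so a half turn about y gives the same grasp; the last joint's range is limited). The gripper opens to 85 mm and grips with 20 to 120 N. Pads are 22 mm wide; open, the fingers measure 114 mm over their backs; the gripper's body (76 mm by 85 mm) begins 54 mm behind the grasp point. The pads swing forward as they close: fully open they stand 13 mm farther back than shut.
Start: joints at [-1.292, 0.628, 0.038, 1.517, -0.027, 0.996, -0.02], TCP at [219.682, 611.766, 231.313] pointing down, gripper open.
Joint ranges: [-3.06, 3.06], [-0.37, 2.12], [-1.25, 1.32], [0.18, 2.47], [-1.1, 4.24], [0.23, 1.98], [-2.94, 2.94]. Speed limits (rad/s): [2.57, 2.57, 3.14, 3.14, 3.14, 3.14, 3.14].

INTERFACE

Orientations are given as [roll, pitch, yaw] about the fixed x, y, z axes, in that order (R = Rz(yaw) Ry(pitch) Rx(roll)).
In Python, from cell import * gives the robot as it stands.
- The arm moves only by the tool apply_moves, never from a script. Its argument "targets" is a list of rows, each a list of 6 numbers: the shift along the tool's x, y, z in units of 40 mm (1.0 is 40 mm), then the turn, a rotation vector about the tool's x, y, z in units of 8 degrees (1.0 is 8 degrees). A call has 1 to 12 rows; each row shifts and turns the commanded pose from where the row before left it, along the tool's axes as they then stand; what a row does not reach is not made up. A row lasts 1/8 s, in which the tool goes at most 62.5 mm and 10.7 degrees, less where a joint would pass 70% of its speed; a pose out of reach is approached as far as the arm can. A call is refused whole if a number of a shift passes 1 or a number of a turn 1, either way. A call with a gripper value outside its range is refused whole. "jaw" is the gripper command: -1 is shut, 1 is fully open, values between are in proportion, set as the call begins (left out, the last holds). The fingers move at their own pace and stop on an object; the grip force is fixed at half the most. Time passes only in rows, so rows that do not move let the fingers close. It gives the time, the measured TCP pose, the force and the opening at its end, in the units of the state.
- read_state(): the state, without advancing time (a new reading comes with each control period).
- get_image(name): name is "scene" or "top" or "wrist"; returns the picture (420x560x3 uint8, red, green, blue); there is no depth.
- calibration(name): a dict with "fx", "fy", "cx", "cy" (pixels), "world_from_camera" (4x4, takes a point from camera to world coordinates). Camera axes: x right, y down, z forward; pixel columns grow to the right and rows downward; lengths in mm; the calibration is good to about 2 mm. The wrist camera is an equidistant fisheye: a pixel r from the principal point sees the ray r / f radians off the axis. A picture is of the moment at which its call begins: read the wrist's pose just before it. calibration takes no time and is no camera call; for the wrist camera it gives the pose at the moment of the call.
- finish_job(): hands the job in, once; it reports no verdict.
The state is a dict: "clock": time; "qpos": joint angles; "qd": joint speeds; "tau": joint torques, N m; "eef_pos": TCP position; "tool_rot": TCP orientation; "force": force on the tool from outside, world axes, zero at the start; "torque": the same for the moment, N m; "width": finger opening in mm.
Only numpy, scipy, OpenCV 4.12 (cv2) and the standard library are available. Lean on these libraries where they do the work, as an engineer would, in place of code of your own. Each camera call takes 0.05 s, during which the arm holds its last target. There are 200 camera calls.

TASK

The laptop riser on the desk rocks because its near left screw foot is seized too short and hangs clear of the desk. Slide the flat packers under that foot, one at a time, as many as the gap needs, then slide the tapered shim, thin end first, in on top of them until it goes hand-tight and the riser stands firm on all four feet. Do not ram the shim, jack the riser up or shove it along, leave the laptop and the other things on the desk alone, and let go.

Things in the scene. Friction and masses are not known exactly. Their poses are not given: they have to be found in the camera images.
- riser: Free-standing laptop riser: dark board 240 x 360 x 18 mm, top 103 mm above the desk, on four splayed rod legs. Origin: desk level under the board's centre; x along the 240 mm depth away from the robot, y along the 360 mm length to the robot's left. Feet at x = +-100, y = +-220 mm. With the laptop about 3 kg; 5 to 10 N down on the short foot's corner tips it till the pad meets the desk.
- short_boss (a point): Top of the leg socket (22 mm dia, underside 35 mm above the desk) at riser x = -100, y = +220 mm, 57 mm above the desk, exactly over the short foot: a flat soft rubber pad, 26 mm dia, 8 mm thick (gives 1 mm under 8 N), on an 8 mm seized stud. Its underside hangs 10 to 18.5 mm above the desk (varies, not measured). Shims go in from the riser's left end, along the riser's -y.
- foot_near_right: Good screw foot, rubber pad 26 mm diameter, at riser x = -100, y = -220 mm. Origin: centre of its underside. If the shim is driven too far, this foot is the first to come off the desk; the fourth foot, far right, always bears.
- foot_far_left: Good screw foot, rubber pad 26 mm diameter, at riser x = +100, y = +220 mm. Origin: centre of its underside.
- packer1: Flat grey plastic packer, 120 x 28 mm, 5 mm thick, 21 g, on the desk at the riser's left. Origin: centre of its underside, x along the 120 mm (either end may lead). One packer with the tapered shim on it fills gaps of 7.5 to 14.5 mm, two fill 12.5 to 19.5 mm: if the shim runs in to its heel without tightening, draw it out and add the second; if it will not enter, take one out.
- packer2: Second packer, the same as packer1. Plastic slides with friction 0.5 to 0.7: as the tapered shim tightens, a push of 5 N along it puts about 5 N on the foot, which is hand-tight; over 10 N is too much.
- tapered_shim: Tapered grey plastic shim, 140 x 28 mm, 30 g, flat underneath, on the desk at the riser's left. Origin: centre of its underside; x along it to the thin tip (x = +70 mm, 2 mm thick). The top rises evenly over 95 mm to 9.5 mm at x = -25 mm; the last 45 mm is a flat heel, 9.5 mm thick, to hold it by. The foot pad rides on it with the pad's edge nearest the heel. It stays by friction.
- laptop: Open black laptop, 210 x 300 mm base, standing loose on the riser, screen to the robot. Origin: centre of its underside. To be left alone.
- keyboard: Bystander: black keyboard 135 x 420 x 20 mm, flat on the desk before the riser. Origin: centre of its underside.
- mouse: Bystander: black mouse, 100 x 56 x 31 mm. Origin: centre of its underside.
- notes: Bystander: block of yellow notes, 76 x 76 x 14 mm. Origin: centre of its underside.
- bp_monitor: Bystander: white blood pressure monitor, 130 x 160 mm, about 85 mm high. Origin: centre of its underside.
- stapler: Bystander: black stapler, 130 x 34 mm, 50 mm high. Origin: centre of its underside.

How it is judged:
By the outcome, as a careful person would: the job done as asked, in the order asked, and still so for the second after the job is handed in, with the robot touching nothing.
It also fails if it takes over 72 s, if anything falls off the work surface, if the arm or the gripper's body presses on something with over 40 N, if the wrist force passes 120 N, or if a joint passes its speed limit or range.

## Working session

There is one attempt and no reset: what is moved stays moved. The work goes in short steps, Python scripts to look and compute and a tool call to move; the robot and the scene stay as the last step left them, time stands still between calls to the robot, and variables do not carry over. Pictures are saved under pics/ and viewed, about 8 in all and at most 12, crops included, and the job is handed in when it is done.

Besides the shell and the picture viewer there is one more tool, called after "Call:" as name(argument=value, ...) on one line, values as JSON. apply_moves: Moves the arm, as the interface text tells. Its arguments: {"type":"object","properties":{"targets":{"type":"array"},"jaw":{"type":"number"}},"required":["targets"]}

```bash
ls; mkdir -p pics; python3 - <<'E'
from cell import *
import cv2
s=read_state();print(s)
for n in("scene","top","wrist"):
    im=get_image(n);cv2.imwrite(f"pics/{n}0.png",im[:,:,::-1]);c=calibration(n);print(n,c)
E
```

```text
pics
{'clock': 0.0, 'qpos': array([-1.29177928,  0.62933336,  0.03845629,  1.51836931, -0.02702312,
        0.99629242, -0.02000887]), 'qd': array([ 0.00078493, -0.00069535, -0.00056869, -0.00139978,  0.00119657,
        0.00030904,  0.00043046]), 'tau': array([ 6.57915116e-04, -5.63394964e+01,  1.22610200e+00, -1.93451571e+01,
        1.08456973e-02,  1.00756178e-02, -1.11275989e-05]), 'eef_pos': array([219.47967805, 611.16252346, 230.39719956]), 'tool_rot': array([-1.57268045e+00, -1.32975853e-05, -3.44850117e-01]), 'force': array([-0.00793527,  0.07902149,  0.62661041]), 'torque': array([ 0.00055202, -0.01614319,  0.00231315]), 'width': 85.34544100142111}
scene {'fx': 499.4927621127904, 'fy': 499.4927621127904, 'cx': 281.04825763956615, 'cy': 200.25354259571986, 'world_from_camera': array([[ 9.99421084e-01,  3.05057577e-02, -1.50630473e-02,
         5.51859498e+02],
       [ 3.23745435e-02, -7.16630585e-01,  6.96701151e-01,
        -9.30227638e+02],
       [ 1.04587561e-02, -6.96785479e-01, -7.17203326e-01,
         1.09913479e+03],
       [ 0.00000000e+00,  0.00000000e+00,  0.000
[... 284 characters left out ...]
266487e-04,  2.21304511e-02,
         4.26761764e+01],
       [-2.19271417e-02, -1.74911373e-01, -9.84339988e-01,
         1.21743491e+03],
       [ 0.00000000e+00,  0.00000000e+00,  0.00000000e+00,
         1.00000000e+00]])}
wrist {'fx': 325.19226210127806, 'fy': 325.19226210127806, 'cx': 281.20256204950994, 'cy': 206.94143526591319, 'world_from_camera': array([[ 3.39512638e-01,  9.00509745e-01,  2.71686155e-01,
         1.49724953e+02],
       [ 9.40598823e-01, -3.24352217e-01, -1.00346870e-01,
         6.36741688e+02],
       [-2.24132770e-03,  2.89616709e-01, -9.57140083e-01,
         3.73003238e+02],
       [ 0.00000000e+00,  0.00000000e+00,  0.00000000e+00,
         1.00000000e+00]])}
```

View pics/top0.png

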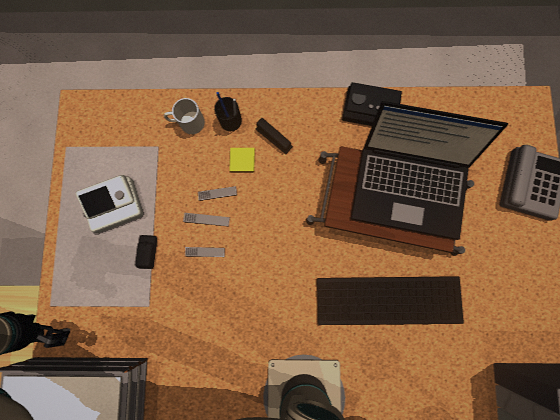

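View pics/wrist0.png

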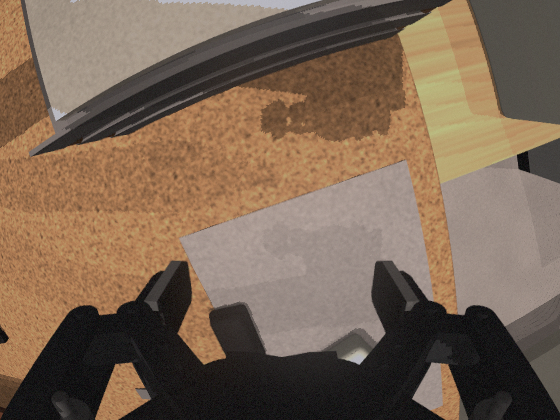

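```bash
cat > h.py <<'E'
from cell import *
import cv2, numpy as np
def ray(c,u,v):
    T=c["world_from_camera"];d=T[:3,:3]@np.array([(u-c["cx"])/c["fx"],(v-c["cy"])/c["fy"],1]);return T[:3,3],d
def wray(c,u,v):
    x,y=u-c["cx"],v-c["cy"];r=np.hypot(x,y);t=r/c["fx"]
    d=np.array([x/r*np.sin(t),y/r*np.sin(t),np.cos(t)]);T=c["world_from_camera"];return T[:3,3],T[:3,:3]@d
def onz(c,u,v,z,f=ray):
    o,d=f(c,u,v);return o+d*(z-o[2])/d[2]
def proj(c,p):
    T=c["world_from_camera"];q=T[:3,:3].T@(np.asarray(p,float)-T[:3,3])
    return c["cx"]+c["fx"]*q[0]/q[2],c["cy"]+c["fy"]*q[1]/q[2]
def wproj(c,p):
    T=c["world_from_camera"];q=T[:3,:3].T@(np.asarray(p,float)-T[:3,3]);r=np.hypot(q[0],q[1]);t=np.arctan2(r,q[2])*c["fx"]
    return c["cx"]+t*q[0]/r,c["cy"]+t*q[1]/r
E
python3 - <<'E'
from h import *
im=cv2.imread("pics/top0.png");c=calibration("top")
hsv=cv2.cvtColor(im,cv2.COLOR_BGR2HSV)
m=((hsv[:,:,1]<70)&(hsv[:,:,2]>90)).astype(np.uint8);m[:,:165]=0;m[:,260:]=0;m[:180]=0;m[270:]=0
for k in cv2.findContours(m,0,2)[0]:
    if cv2.contourArea(k)<60: continue
    P=np.array([onz(c,u,v,5)[:2] for u,v in k[:,0]],np.float32)
    r=cv2.minAreaRect(P);print(np.round(r[0]),np.round(r[1]),r[2], cv2.boxPoints(r).round().tolist())
for n,uv,z in [("NL boss",(310,220),57),("FL boss",(322,158),57),("NR boss",(459,251),57),("FR",(469,184),57)]: print(n,onz(c,*uv,z).round())
a=cv2.resize(im[175:270,170:345],None,fx=4.5,fy=4.5,interpolation=cv2.INTER_CUBIC)
s=cv2.imread("pics/scene0.png");cv2.imwrite("pics/a.png",a)
cs=calibration("scene")
q=np.array([proj(cs,(x,y,0)) for x in(380,620) for y in(-60,300)]);print(q)
x0,y0=np.maximum(q.min(0).astype(int),0);x1,y1=q.max(0).astype(int)
b=cv2.resize(s[y0:y1,x0:x1],None,fx=3,fy=3,interpolation=cv2.INTER_CUBIC);print(b.shape,a.shape,x0,y0)
h=max(a.shape[0],b.shape[0])
cv2.imwrite("pics/b.png",b)
E
```

```text
[412. 300.] [118.  27.] 87.59767150878906 [[397.0, 242.0], [423.0, 241.0], [428.0, 358.0], [402.0, 360.0]]
[513. 297.] [138.  27.] 83.8701400756836 [[492.0, 230.0], [519.0, 227.0], [533.0, 364.0], [507.0, 367.0]]
[595. 266.] [ 26. 117.] 8.527186393737793 [[573.0, 322.0], [590.0, 206.0], [617.0, 210.0], [599.0, 326.0]]
NL boss [501. -19.  57.]
FL boss [690. -57.  57.]
NR boss [ 412. -445.   57.]
FR [ 609. -489.   57.]
[[225.60622867 249.22636788]
 [237.57658096 163.57937284]
 [311.43531133 251.97759911]
 [310.34070624 165.72267314]]
(264, 258, 3) (428, 788, 3) 225 163
```

View pics/a.png

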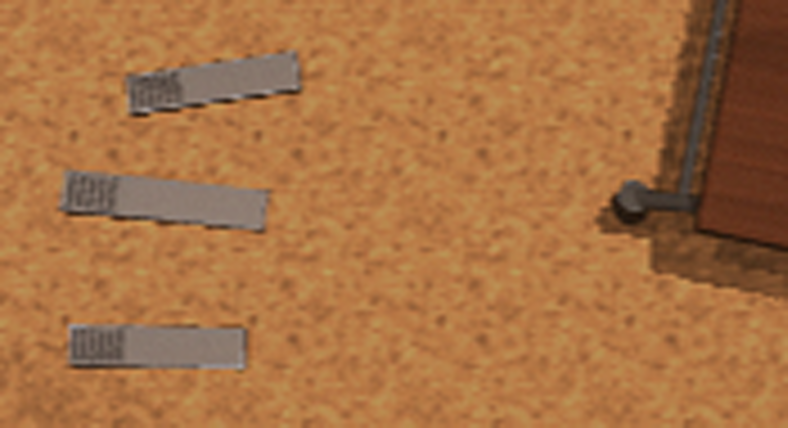

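View pics/scene0.png

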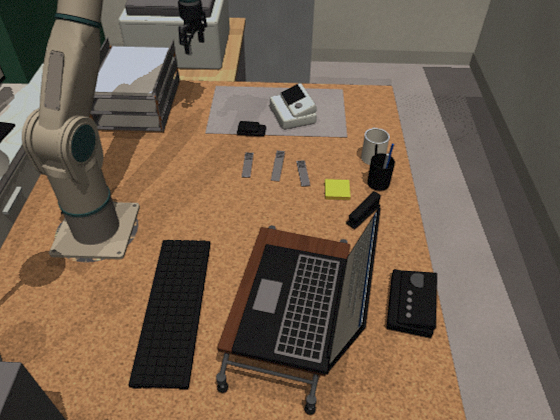

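```bash
cat >> h.py <<'E'
def plan(x,y,z,yaw,n,tilt=None):
    s=read_state();p=s["eef_pos"];y0=s["tool_rot"][2];d=np.array([x,y,z])-p
    dy=(yaw-y0+np.pi)%(2*np.pi)-np.pi;rows=[]
    for i in range(n):
        a=y0+dy*i/n;e=d/n/40
        rows.append([round(float(v),3) for v in (e[0]*np.cos(a)+e[1]*np.sin(a),-e[2],-e[0]*np.sin(a)+e[1]*np.cos(a),0,-np.degrees(dy)/n/8,0)])
    print("at",p.round(1),round(y0,3),"F",s["force"].round(1),"w",round(s["width"],1),"t",round(s["clock"],2));print(rows)
def riser(along,side=0,boss=(501,-19),yaw=-0.203):
    # point 'along' mm behind foot (towards +y riser), 'side' along riser x
    return boss[0]-np.sin(yaw)*along+np.cos(yaw)*side, boss[1]+np.cos(yaw)*along+np.sin(yaw)*side
E
python3 -c "
from h import *
plan(414,341,130,-1.613,10)"
```

```text
at [219.5 611.3 230.6] -0.345 F [ 0.5 -0.   0.6] w 85.5 t 0.15
[[0.686, 0.251, -0.472, 0.0, 0.908, 0.0], [0.74, 0.251, -0.381, 0.0, 0.908, 0.0], [0.782, 0.251, -0.284, 0.0, 0.908, 0.0], [0.812, 0.251, -0.183, 0.0, 0.908, 0.0], [0.829, 0.251, -0.079, 0.0, 0.908, 0.0], [0.832, 0.251, 0.026, 0.0, 0.908, 0.0], [0.822, 0.251, 0.132, 0.0, 0.908, 0.0], [0.799, 0.251, 0.234, 0.0, 0.908, 0.0], [0.763, 0.251, 0.334, 0.0, 0.908, 0.0], [0.714, 0.251, 0.427, 0.0, 0.908, 0.0]]
```

Call:
apply_moves(targets=[[0.69,0.25,-0.47,0,0.91,0],[0.74,0.25,-0.38,0,0.91,0],[0.78,0.25,-0.28,0,0.91,0],[0.81,0.25,-0.18,0,0.91,0],[0.83,0.25,-0.08,0,0.91,0],[0.83,0.25,0.03,0,0.91,0],[0.82,0.25,0.13,0,0.91,0],[0.8,0.25,0.23,0,0.91,0],[0.76,0.25,0.33,0,0.91,0],[0.71,0.25,0.43,0,0.91,0],[0,0,0,0,0,0]], jaw=0.1)

```text
clock: 1.52
eef_pos: [415.6, 338.3, 130.6]
tool_rot: [-1.571, -0.003, -1.623]
force: [-0.7, 0.1, -0.3]
width: 46.8
```

```bash
python3 -c "
from h import *
plan(414,341,40,-1.613,4)
c=calibration('wrist');im=get_image('wrist');cv2.imwrite('pics/w1.png',im[:,:,::-1]);print(c['world_from_camera'].round(3).tolist())
for p in [(410,241.5,5),(415,359,5),(414,341,5),(513,297,0)]:print(wproj(c,p))
"
```

```text
at [415.6 338.3 130.6] -1.623 F [-0.7  0.1 -0.3] w 46.8 t 1.52
[[-0.016, 0.566, -0.011, 0.0, -0.017, 0.0], [-0.016, 0.566, -0.011, 0.0, -0.017, 0.0], [-0.016, 0.566, -0.011, 0.0, -0.017, 0.0], [-0.016, 0.566, -0.011, 0.0, -0.017, 0.0]]
[[0.999, -0.051, -0.016, 419.008], [-0.054, -0.955, -0.292, 412.637], [0.0, 0.293, -0.956, 272.75], [0.0, 0.0, 0.0, 1.0]]
(np.float64(281.3302924858563), np.float64(295.42878701792864))
(np.float64(279.8061882687044), np.float64(174.73457724070778))
(np.float64(279.7872648111516), np.float64(195.48262560344486))
(np.float64(387.86506381264786), np.float64(234.36355706170178))
```

View pics/w1.png

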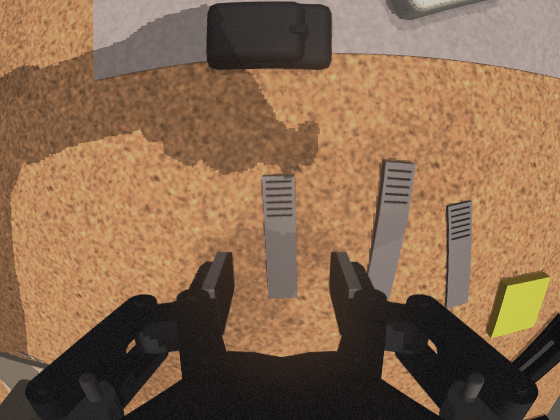

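Call:
apply_moves(targets=[[-0.02,0.72,-0.01,0,0,0],[-0.02,0.72,-0.01,0,0,0],[-0.02,0.72,-0.01,0,0,0],[0,0.72,-0.01,0,0,0],[0,0.05,0,0,0,0],[0,0,0,0,0,0]])

```text
clock: 2.33
eef_pos: [412.5, 345.2, 14.7]
tool_rot: [-1.57, 0.001, -1.615]
force: [0.6, 0.2, 0.1]
width: 46.9
```

Call:
apply_moves(targets=[[0,0.1,0,0,0,0],[0,0.1,0,0,0,0],[0,0,0,0,0,0]])

```text
clock: 2.7
eef_pos: [412.3, 344.5, 6.2]
tool_rot: [-1.571, 0.0, -1.615]
force: [-0.3, -0.7, 0.1]
width: 47.1
```

Call:
apply_moves(targets=[[0,0.09,0,0,0,0],[0,0,0,0,0,0]])

```text
clock: 2.95
eef_pos: [412.2, 344.3, 2.3]
tool_rot: [-1.571, -0.0, -1.615]
force: [-0.5, 1.4, 0.8]
width: 47.2
```

Call:
apply_moves(targets=[[0,0,0,0,0,0],[0,0,0,0,0,0],[0,0,0,0,0,0],[0,0,0,0,0,0]], jaw=-1)

```text
clock: 3.45
eef_pos: [412.4, 344.4, 2.9]
tool_rot: [-1.571, 0.0, -1.615]
force: [-0.6, -1.0, 5.6]
width: 24.5
```

```bash
python3 -c "
from h import *
x,y=riser(140);plan(x,y,60,-1.774,11)
"
```

```text
at [412.4 344.4   2.9] -1.615 F [-0.6 -1.   5.6] w 24.5 t 3.45
[[0.502, -0.13, 0.288, 0.0, 0.103, 0.0], [0.498, -0.13, 0.295, 0.0, 0.103, 0.0], [0.493, -0.13, 0.303, 0.0, 0.103, 0.0], [0.489, -0.13, 0.31, 0.0, 0.103, 0.0], [0.484, -0.13, 0.317, 0.0, 0.103, 0.0], [0.48, -0.13, 0.324, 0.0, 0.103, 0.0], [0.475, -0.13, 0.33, 0.0, 0.103, 0.0], [0.47, -0.13, 0.337, 0.0, 0.103, 0.0], [0.465, -0.13, 0.344, 0.0, 0.103, 0.0], [0.46, -0.13, 0.351, 0.0, 0.103, 0.0], [0.455, -0.13, 0.357, 0.0, 0.103, 0.0]]
```

Call:
apply_moves(targets=[[0,-0.03,0,0,0,0],[0,0,0,0,0,0],[0,0,0,0,0,0]])

```text
clock: 3.82
eef_pos: [412.3, 344.4, 3.5]
tool_rot: [-1.571, -0.0, -1.615]
force: [0.7, 0.8, -0.2]
width: 24.3
```

Call:
apply_moves(targets=[[0,-0.9,0,0,0,0],[0.5,-0.13,0.29,0,0.1,0],[0.5,-0.13,0.3,0,0.1,0],[0.49,-0.13,0.3,0,0.1,0],[0.49,-0.13,0.31,0,0.1,0],[0.48,0,0.32,0,0.1,0],[0.48,0,0.32,0,0.1,0],[0.48,0,0.33,0,0.1,0],[0.47,0,0.34,0,0.1,0],[0.46,0,0.34,0,0.1,0],[0.46,0,0.35,0,0.12,0],[0.46,0,0.36,0,0.12,0]])

```text
clock: 5.32
eef_pos: [530.0, 117.8, 60.3]
tool_rot: [-1.571, -0.0, -1.775]
force: [-0.3, 0.1, -1.0]
width: 24.1
```

```bash
python3 -c "
from h import *
x,y=riser(120);plan(x,y,60,-1.774,3)
c=calibration('wrist');im=get_image('wrist');cv2.imwrite('pics/w2.png',im[:,:,::-1]);print(c['world_from_camera'].round(3).tolist())
print(wproj(c,(501,-19,57)))
ct=calibration('top');t=get_image('top');u,v=proj(ct,(501,-19,20));print(u,v)
t=t[int(v)-50:int(v)+50,int(u)-120:int(u)+20,::-1];cv2.imwrite('pics/t2.png',cv2.resize(t,None,fx=5,fy=5,interpolation=2))
"
```

```text
at [530.  117.8  60.3] -1.775 F [-0.3  0.1 -1. ] w 24.1 t 5.33
[[0.166, 0.003, -0.007, 0.0, -0.003, 0.0], [0.166, 0.003, -0.007, 0.0, -0.003, 0.0], [0.166, 0.003, -0.007, 0.0, -0.003, 0.0]]
[[0.979, -0.196, -0.06, 544.58], [-0.204, -0.937, -0.284, 190.337], [-0.0, 0.29, -0.957, 202.736], [0.0, 0.0, 0.0, 1.0]]
(np.float64(281.4393822386643), np.float64(427.4244616977478))
309.19887058978236 222.0124786982454
```

View pics/w2.png

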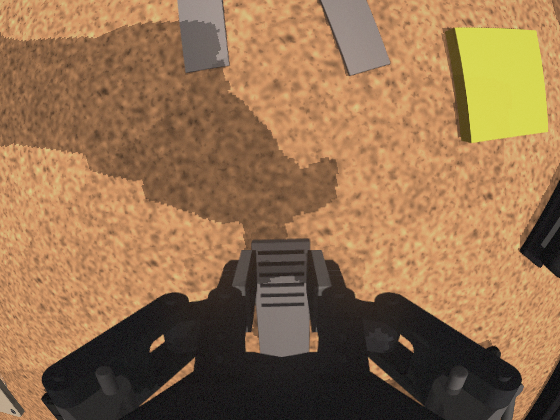

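```bash
python3 -c "
from h import *
out=[]
for n,f in(('scene','pics/scene0.png'),('top','pics/top0.png')):
    c=calibration(n);im=cv2.imread(f);u,v=proj(c,(501,-19,57));print(n,u,v)
    x0,y0=int(u)-22,int(v)-22
    a=cv2.resize(im[y0:y0+44,x0:x0+44],None,fx=9,fy=9,interpolation=cv2.INTER_CUBIC)
    for z,col in((57,(0,255,0)),(0,(255,0,255))):
        q=proj(c,(501,-19,z));cv2.circle(a,(int((q[0]-x0+.5)*9),int((q[1]-y0+.5)*9)),4,col,-1)
    out.append(a);print(x0,y0)
cv2.imwrite('pics/c.png',np.hstack(out))
"
```

```text
scene 269.40862048603907 226.10477273865854
247 204
top 309.8325587181233 220.16021790379338
287 198
```

View pics/c.png

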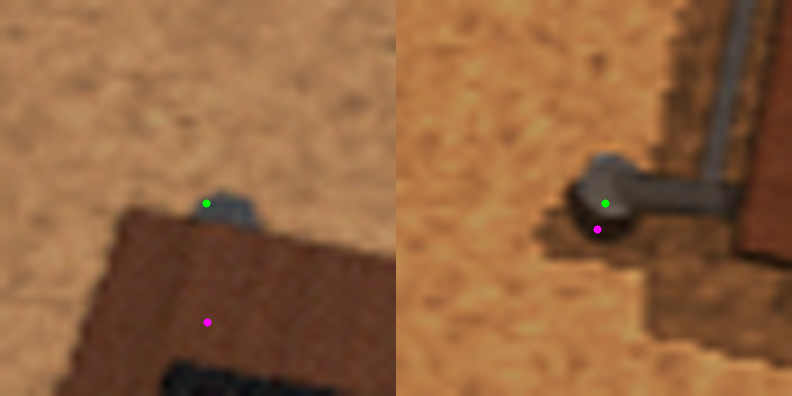

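```bash
sed -i 's/boss=(501,-19)/boss=(507.5,-20.5)/' h.py; python3 -c "
from h import *
print(riser(74));x,y=riser(150);plan(x,y,25,-1.774,3)
"
```

```text
(np.float64(522.4190387759157), np.float64(51.98049587304658))
at [531.2 115.3  60.6] -1.779 F [-0.4  0.1 -1.3] w 24.5 t 5.42
[[-0.102, 0.296, 0.034, 0.0, -0.012, 0.0], [-0.102, 0.296, 0.034, 0.0, -0.012, 0.0], [-0.102, 0.296, 0.034, 0.0, -0.012, 0.0]]
```

Call:
apply_moves(targets=[[-0.1,0.3,0.03,0,0,0],[-0.1,0.3,0.03,0,0,0],[-0.1,0.3,0.03,0,0,0],[0,0.4,0,0,0,0],[0,0.06,0,0,0,0],[0,0,0,0,0,0]])

```text
clock: 6.18
eef_pos: [535.5, 129.2, 5.8]
tool_rot: [-1.571, -0.0, -1.775]
force: [0.1, 0.1, -0.6]
width: 24.9
```

```bash
python3 -c "
from h import *
x,y=riser(74);plan(x,y,4.2,-1.774,6)
"
```

```text
at [535.5 129.2   5.8] -1.775 F [ 0.1  0.1 -0.6] w 24.9 t 6.17
[[0.326, 0.007, 0.012, 0.0, -0.001, 0.0], [0.326, 0.007, 0.012, 0.0, -0.001, 0.0], [0.326, 0.007, 0.012, 0.0, -0.001, 0.0], [0.326, 0.007, 0.012, 0.0, -0.001, 0.0], [0.326, 0.007, 0.011, 0.0, -0.001, 0.0], [0.326, 0.007, 0.011, 0.0, -0.001, 0.0]]
```

Call:
apply_moves(targets=[[0.24,0.01,0.01,0,0,0],[0.24,0.01,0.01,0,0,0],[0.24,0.01,0.01,0,0,0],[0.24,0.01,0.01,0,0,0]])

```text
clock: 6.68
eef_pos: [529.5, 90.6, 4.7]
tool_rot: [-1.571, -0.0, -1.775]
force: [-0.0, -0.0, -0.0]
width: 24.3
```

Call:
apply_moves(targets=[[0.24,0,0.01,0,0,0],[0.24,0,0.01,0,0,0],[0.24,0,0.01,0,0,0],[0.24,0,0,0,0,0],[0,0,0,0,0,0]])

```text
clock: 7.3
eef_pos: [522.7, 52.5, 4.5]
tool_rot: [-1.571, -0.001, -1.776]
force: [0.4, 0.1, -0.3]
width: 24.7
```

Call:
apply_moves(targets=[[0,0.03,0,0,0,0],[0,0,0,0,0,0]])

```text
clock: 7.55
eef_pos: [523.0, 54.3, 3.2]
tool_rot: [-1.571, 0.0, -1.774]
force: [-0.2, -0.7, 0.6]
width: 24.4
```

Call:
apply_moves(targets=[[0,0,0,0,0,0],[0,0,0,0,0,0],[0,0,0,0,0,0],[0,-0.3,0,0,0,0],[0,-0.6,0,0,0,0],[0,-0.8,0,0,0,0],[-0.5,-0.8,0,0,0,0]], jaw=0.1)

```text
clock: 8.43
eef_pos: [526.8, 71.6, 105.0]
tool_rot: [-1.571, -0.001, -1.778]
force: [0.6, 0.8, 0.1]
width: 47.2
```

```bash
python3 -c "
from h import *
# heel rear centre (520,365.5), tip (505.5,228.5)
r=np.array([520,365.5]);t=np.array([505.5,228.5]);f=(t-r)/np.linalg.norm(t-r);g=r+20*f;print(g,np.arctan2(f[1],f[0]))
plan(g[0],g[1],60,np.arctan2(f[1],f[0]),8)
c=calibration('top');im=get_image('top');u,v=map(int,proj(c,(515,30,0)));cv2.imwrite('pics/t3.png',cv2.resize(im[v-30:v+30,u-40:u+40,::-1],None,fx=8,fy=8,interpolation=2))
"
```

```text
[517.8949691  345.61108739] -1.6762431742780188
at [526.8  71.6 105. ] -1.778 F [0.6 0.8 0.1] w 47.2 t 8.43
[[-0.832, 0.141, -0.204, 0.0, -0.091, 0.0], [-0.835, 0.141, -0.193, 0.0, -0.091, 0.0], [-0.837, 0.141, -0.182, 0.0, -0.091, 0.0], [-0.839, 0.141, -0.172, 0.0, -0.091, 0.0], [-0.842, 0.141, -0.161, 0.0, -0.091, 0.0], [-0.844, 0.141, -0.15, 0.0, -0.091, 0.0], [-0.845, 0.141, -0.139, 0.0, -0.091, 0.0], [-0.847, 0.141, -0.129, 0.0, -0.091, 0.0]]
```

View pics/t3.png

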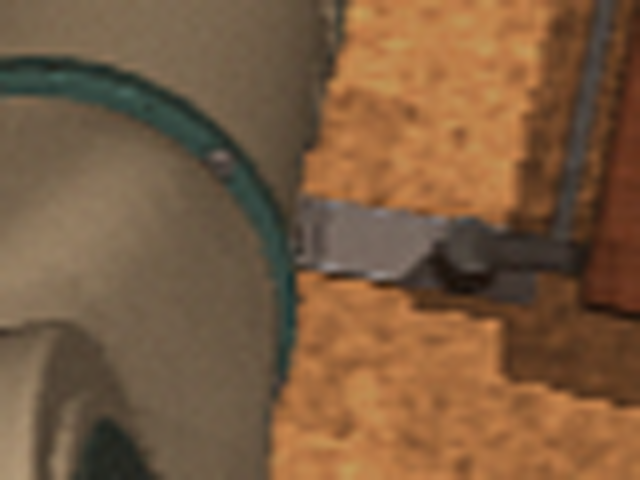

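Call:
apply_moves(targets=[[-0.83,0.14,-0.2,0,-0.09,0],[-0.83,0.14,-0.19,0,-0.09,0],[-0.84,0.14,-0.18,0,-0.09,0],[-0.84,0.14,-0.17,0,-0.09,0],[-0.84,0.14,-0.16,0,-0.09,0],[-0.84,0.14,-0.15,0,-0.09,0],[-0.85,0.14,-0.14,0,-0.09,0],[-0.85,0.14,-0.13,0,-0.09,0],[0,0.5,0,0,0,0],[0,0,0,0,0,0]])

```text
clock: 9.72
eef_pos: [516.3, 345.5, 37.2]
tool_rot: [-1.573, -0.003, -1.674]
force: [0.1, -0.8, 0.4]
width: 46.5
```

```bash
python3 -c "
from h import *
plan(517.9,345.6,5,-1.676,3)
c=calibration('wrist');im=get_image('wrist')
hsv=cv2.cvtColor(im,cv2.COLOR_RGB2HSV);m=((hsv[:,:,1]<70)&(hsv[:,:,2]>75)).astype(np.uint8);m[260:]=0;m[:60]=0;m[:,:200]=0;m[:,360:]=0
for k in cv2.findContours(m,0,2)[0]:
    if cv2.contourArea(k)<300: continue
    for v in sorted(set(k[:,0,1]))[::8]:
        us=np.where(m[v]>0)[0];print(v,us.min(),us.max(),onz(c,us.min(),v,9.5,wray).round(1)[:2],onz(c,us.max(),v,9.5,wray).round(1)[:2])
"
```

```text
at [516.3 345.5  37.2] -1.674 F [ 0.1 -0.8  0.4] w 46.5 t 9.72
[[-0.002, 0.268, 0.013, 0.0, 0.004, 0.0], [-0.002, 0.268, 0.013, 0.0, 0.004, 0.0], [-0.002, 0.268, 0.013, 0.0, 0.004, 0.0]]
209 258 307 [505.2 368. ] [531.9 365.2]
244 259 307 [503.1 347.2] [530.3 344.4]
256 216 347 [476.8 341.9] [553.2 334. ]
```

Call:
apply_moves(targets=[[0,0.3,0.01,0,0,0],[0,0.3,0,0,0,0],[0,0.2,0,0,0,0],[0,0,0,0,0,0]])

```text
clock: 10.28
eef_pos: [517.5, 346.7, 5.5]
tool_rot: [-1.572, -0.001, -1.674]
force: [0.9, -0.5, 0.1]
width: 47.3
```

Call:
apply_moves(targets=[[0,0,0,0,0,0],[0,0,0,0,0,0],[0,0,0,0,0,0],[0,0,0,0,0,0]], jaw=-1)

```text
clock: 10.78
eef_pos: [518.5, 347.3, 7.1]
tool_rot: [-1.57, 0.001, -1.674]
force: [-0.4, -0.7, 4.6]
width: 25.1
```

```bash
python3 -c "
from h import *
x,y=riser(165);plan(x,y,50,-1.774,8)
"
```

```text
at [518.5 347.3   7.1] -1.674 F [-0.4 -0.7  4.6] w 25.1 t 10.78
[[0.634, -0.134, 0.136, 0.0, 0.089, 0.0], [0.632, -0.134, 0.144, 0.0, 0.089, 0.0], [0.63, -0.134, 0.152, 0.0, 0.089, 0.0], [0.628, -0.134, 0.159, 0.0, 0.089, 0.0], [0.626, -0.134, 0.167, 0.0, 0.089, 0.0], [0.624, -0.134, 0.175, 0.0, 0.089, 0.0], [0.622, -0.134, 0.183, 0.0, 0.089, 0.0], [0.62, -0.134, 0.191, 0.0, 0.089, 0.0]]
```

Call:
apply_moves(targets=[[0,-0.6,0,0,0,0],[0.63,-0.13,0.14,0,0.09,0],[0.63,-0.13,0.14,0,0.09,0],[0.63,-0.13,0.15,0,0.09,0],[0.63,-0.13,0.16,0,0.09,0],[0.63,0,0.17,0,0.09,0],[0.62,0,0.18,0,0.09,0],[0.62,0,0.18,0,0.09,0],[0.62,0,0.19,0,0.09,0],[0,0.3,0,0,0,0],[0,0,0,0,0,0]])

```text
clock: 12.15
eef_pos: [539.1, 140.9, 38.0]
tool_rot: [-1.574, -0.001, -1.775]
force: [-0.6, 0.2, -0.3]
width: 24.8
```

```bash
python3 -c "
from h import *
x,y=riser(150);plan(x,y,14,-1.774,3)
"
```

```text
at [539.1 140.9  38. ] -1.775 F [-0.6  0.2 -0.3] w 24.8 t 12.15
[[0.12, 0.2, 0.013, 0.0, -0.002, 0.0], [0.12, 0.2, 0.013, 0.0, -0.002, 0.0], [0.12, 0.2, 0.013, 0.0, -0.002, 0.0]]
```

Call:
apply_moves(targets=[[0.12,0.15,0.01,0,0,0],[0.12,0.15,0.01,0,0,0],[0.12,0.15,0.01,0,0,0],[0,0.12,0,0,0,0],[0,0,0,0,0,0]])

```text
clock: 12.78
eef_pos: [538.5, 126.8, 16.0]
tool_rot: [-1.572, -0.0, -1.775]
force: [-0.6, 0.4, -0.2]
width: 24.5
```

Call:
apply_moves(targets=[[0,0.04,0,0,0,0],[0,0,0,0,0,0]])

```text
clock: 13.02
eef_pos: [538.8, 127.0, 14.9]
tool_rot: [-1.571, 0.0, -1.774]
force: [-0.1, 0.4, -1.1]
width: 24.8
```

Call:
apply_moves(targets=[[0,0.04,0,0,0,0],[0,0,0,0,0,0]])

```text
clock: 13.28
eef_pos: [538.7, 126.9, 13.2]
tool_rot: [-1.571, 0.0, -1.775]
force: [-0.2, -0.2, -0.0]
width: 24.3
```

Call:
apply_moves(targets=[[0,0.03,0,0,0,0],[0,0,0,0,0,0]])

```text
clock: 13.52
eef_pos: [538.7, 126.8, 12.0]
tool_rot: [-1.571, 0.0, -1.775]
force: [0.3, -0.6, 0.1]
width: 24.6
```

Call:
apply_moves(targets=[[0,0.03,0,0,0,0],[0,0,0,0,0,0]])

```text
clock: 13.78
eef_pos: [538.8, 126.9, 10.9]
tool_rot: [-1.571, 0.0, -1.775]
force: [0.2, 0.4, 0.1]
width: 24.4
```

Call:
apply_moves(targets=[[0.15,0,0.0,0,0,0],[0.15,0,0,0,0,0],[0.15,0,0,0,0,0],[0.15,0,0,0,0,0],[0,0,0,0,0,0]])

```text
clock: 14.4
eef_pos: [533.8, 102.0, 11.0]
tool_rot: [-1.571, -0.001, -1.776]
force: [0.1, -1.4, 2.6]
width: 24.7
```

Call:
apply_moves(targets=[[0.1,-0.005,0.0,0,0,0],[0.1,0,0,0,0,0],[0.1,0,0,0,0,0],[0,0,0,0,0,0]])

```text
clock: 14.9
eef_pos: [531.5, 91.2, 11.3]
tool_rot: [-1.571, -0.0, -1.775]
force: [-0.5, 0.8, 3.4]
width: 24.6
```

Call:
apply_moves(targets=[[0.1,0,0.0,0,0,0],[0.1,0,0,0,0,0],[0.1,0,0,0,0,0]])

```text
clock: 15.28
eef_pos: [529.1, 79.7, 11.2]
tool_rot: [-1.571, 0.0, -1.774]
force: [0.7, 2.6, 4.5]
width: 24.8
```

Call:
apply_moves(targets=[[0,-0.015,0.0,0,0,0],[0.1,0,0,0,0,0],[0.1,0,0,0,0,0],[0,0,0,0,0,0]])

```text
clock: 15.78
eef_pos: [527.1, 71.2, 11.7]
tool_rot: [-1.571, -0.001, -1.775]
force: [0.6, 1.0, 3.7]
width: 25.2
```

Call:
apply_moves(targets=[[0.08,0,0.0,0,0,0],[0.08,0,0,0,0,0],[0,0,0,0,0,0]])

```text
clock: 16.15
eef_pos: [526.2, 65.4, 11.8]
tool_rot: [-1.571, 0.0, -1.775]
force: [0.4, 2.4, 4.9]
width: 24.8
```

Call:
apply_moves(targets=[[0,-0.02,0.0,0,0,0],[0.1,0,0,0,0,0],[0.08,0,0,0,0,0],[0,0,0,0,0,0]])

```text
clock: 16.65
eef_pos: [524.3, 57.8, 12.3]
tool_rot: [-1.571, -0.001, -1.776]
force: [-0.2, 0.2, -0.1]
width: 25.1
```

Call:
apply_moves(targets=[[0.08,0,0.0,0,0,0],[0.08,0,0,0,0,0],[0,0,0,0,0,0]])

```text
clock: 17.02
eef_pos: [523.3, 51.9, 12.5]
tool_rot: [-1.571, -0.0, -1.775]
force: [-0.3, -0.6, -0.2]
width: 24.5
```

Call:
apply_moves(targets=[[0.08,0,0.0,0,0,0],[0.08,0,0,0,0,0],[0.08,0,0,0,0,0],[0,0,0,0,0,0]])

```text
clock: 17.52
eef_pos: [521.4, 42.6, 12.5]
tool_rot: [-1.571, -0.0, -1.775]
force: [-0.1, -0.9, -0.3]
width: 24.9
```

Call:
apply_moves(targets=[[0.08,0,0.0,0,0,0],[0.08,0,0,0,0,0],[0,0,0,0,0,0]])

```text
clock: 17.9
eef_pos: [520.1, 37.0, 12.5]
tool_rot: [-1.571, 0.001, -1.774]
force: [0.2, 2.3, -2.3]
width: 24.4
```

Call:
apply_moves(targets=[[0,0.015,0,0,0,0],[0.05,0,0.0,0,0,0],[0,0,0,0,0,0]])

```text
clock: 18.27
eef_pos: [520.0, 35.2, 12.1]
tool_rot: [-1.57, 0.001, -1.774]
force: [0.7, 4.4, 1.0]
width: 24.6
```

Call:
apply_moves(targets=[[0.04,0,0.0,0,0,0],[0,0,0,0,0,0]])

```text
clock: 18.52
eef_pos: [519.7, 33.9, 12.1]
tool_rot: [-1.57, 0.001, -1.774]
force: [0.5, 6.0, 1.8]
width: 24.3
```

Call:
apply_moves(targets=[[0,0,0,0,0,0],[0,0,0,0,0,0],[0,0,0,0,0,0],[0,-0.3,0,0,0,0],[-0.4,-0.5,0,0,0,0],[-0.7,0,0,0,0,0],[0,0,0,0,0,0]], jaw=0.1)

```text
clock: 19.4
eef_pos: [529.0, 79.0, 44.8]
tool_rot: [-1.569, 0.002, -1.771]
force: [0.6, -1.0, 0.1]
width: 47.0
```

```bash
python3 -c "
from h import *
plan(*riser(95),14,-1.774,3)
c=calibration('wrist');im=get_image('wrist')
hsv=cv2.cvtColor(im,cv2.COLOR_RGB2HSV);m=((hsv[:,:,1]<70)&(hsv[:,:,2]>75)).astype(np.uint8)
np.save('w4.npy',im);cv2.imwrite('pics/w4.png',im[:,:,::-1])
for z in(5,14.5):
  for a in (53.5+19,88): print(z,a,wproj(c,(*riser(a),z)))
"
```

```text
at [529.   79.   44.8] -1.771 F [ 0.6 -1.   0.1] w 47.0 t 19.4
[[0.057, 0.257, -0.009, 0.0, 0.008, 0.0], [0.057, 0.257, -0.009, 0.0, 0.008, 0.0], [0.057, 0.257, -0.009, 0.0, 0.008, 0.0]]
5 72.5 (np.float64(280.44575946329576), np.float64(279.0170276452584))
5 88 (np.float64(280.46338551799363), np.float64(257.30053889908334))
14.5 72.5 (np.float64(280.43413548661846), np.float64(286.56817962753496))
14.5 88 (np.float64(280.4513757110288), np.float64(264.19882160493955))
```

View pics/w4.png

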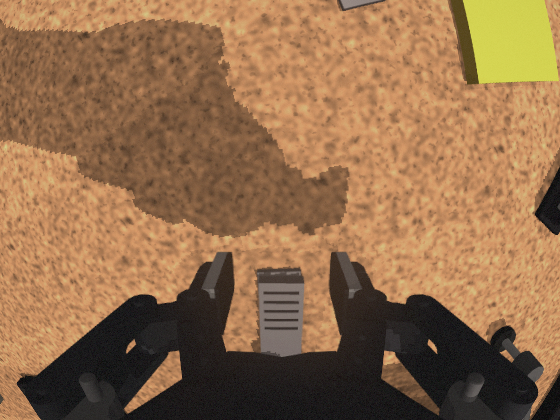

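Call:
apply_moves(targets=[[-0.2,0,0,0,0,0],[0,0.3,0,0,0,0],[0,0.3,0,0,0,0],[0,0.25,0,0,0,0],[0,0,0,0,0,0]], jaw=-1)

```text
clock: 20.08
eef_pos: [529.0, 83.6, 8.6]
tool_rot: [-1.573, -0.001, -1.775]
force: [1.1, 0.1, 0.9]
width: 0.0
```

Call:
apply_moves(targets=[[0.12,0.02,0,0,0,0],[0.1,0,0,0,0,0],[0,0,0,0,0,0]])

```text
clock: 20.45
eef_pos: [528.2, 74.8, 9.4]
tool_rot: [-1.57, -0.0, -1.776]
force: [0.1, -0.0, 0.3]
width: 0.2
```

Call:
apply_moves(targets=[[0.08,0,0,0,0,0],[0.08,0,0,0,0,0],[0,0,0,0,0,0]])

```text
clock: 20.82
eef_pos: [526.8, 68.8, 9.1]
tool_rot: [-1.571, -0.0, -1.775]
force: [0.1, 0.4, -0.8]
width: 0.3
```

Call:
apply_moves(targets=[[0.07,0,0,0,0,0],[0,0,0,0,0,0]])

```text
clock: 21.08
eef_pos: [526.2, 66.2, 9.1]
tool_rot: [-1.571, -0.0, -1.775]
force: [-0.4, -0.6, -0.3]
width: 0.0
```

Call:
apply_moves(targets=[[0.05,0,0,0,0,0],[0,0,0,0,0,0]])

```text
clock: 21.32
eef_pos: [525.8, 64.3, 9.1]
tool_rot: [-1.571, -0.0, -1.775]
force: [0.2, 0.7, -0.6]
width: 0.2
```

Call:
apply_moves(targets=[[0.04,0,0,0,0,0],[0,0,0,0,0,0]])

```text
clock: 21.58
eef_pos: [525.7, 63.5, 9.1]
tool_rot: [-1.571, 0.001, -1.774]
force: [0.6, 1.9, 0.4]
width: -0.5
```

Call:
apply_moves(targets=[[0.03,0,0,0,0,0],[0,0,0,0,0,0]])

```text
clock: 21.82
eef_pos: [525.6, 63.2, 9.1]
tool_rot: [-1.571, 0.002, -1.773]
force: [1.2, 5.3, -0.9]
width: 0.2
```

Call:
apply_moves(targets=[[0.03,0,0,0,0,0],[0,0,0,0,0,0]])

```text
clock: 22.08
eef_pos: [525.4, 62.1, 9.1]
tool_rot: [-1.571, 0.002, -1.773]
force: [1.6, 4.8, -1.2]
width: -0.0
```

Call:
apply_moves(targets=[[0.025,0,0,0,0,0],[0,0,0,0,0,0]])

```text
clock: 22.32
eef_pos: [525.3, 61.4, 9.1]
tool_rot: [-1.57, 0.002, -1.773]
force: [1.3, 5.2, -1.5]
width: -0.2
```

Call:
apply_moves(targets=[[0.03,0,0,0,0,0],[0,0,0,0,0,0]])

```text
clock: 22.58
eef_pos: [525.1, 60.4, 9.2]
tool_rot: [-1.57, 0.002, -1.773]
force: [1.0, 6.0, -0.9]
width: 0.1
```

Call:
apply_moves(targets=[[-0.1,0,0,0,0,0],[-0.4,0,0,0,0,0],[-0.5,-0.5,0,0,0,0],[-1,-1,0,0,0,0],[-1,-1,0,0,0,0],[-1,-1,0,0,0,0],[-1,-0.5,0,0,0,0],[0,0,0,0,0,0]])

```text
clock: 23.58
eef_pos: [565.6, 260.3, 170.8]
tool_rot: [-1.568, 0.005, -1.768]
force: [-0.6, -1.0, -0.6]
width: -0.3
```

```bash
python3 -c "
from h import *
c=calibration('top');im=get_image('top')[:,:,::-1];o=cv2.imread('pics/top0.png')
u,v=map(int,proj(c,(515,30,0)));A=cv2.resize(im[v-30:v+30,u-40:u+40],None,fx=8,fy=8,interpolation=2)
cv2.imwrite('pics/t5.png',A)
d=cv2.absdiff(im,o).max(2);d[:, :300]=0;print('changed px on riser side',(d[100:260,318:480]>60).sum(), cv2.phaseCorrelate(np.float32(cv2.cvtColor(o,6)[90:330,325:520]),np.float32(cv2.cvtColor(np.ascontiguousarray(im),6)[90:330,325:520])))
"
```

```text
changed px on riser side 0 ((-0.008370658348553661, 0.004741279364608886), 0.9952411617437998)
```

View pics/t5.png

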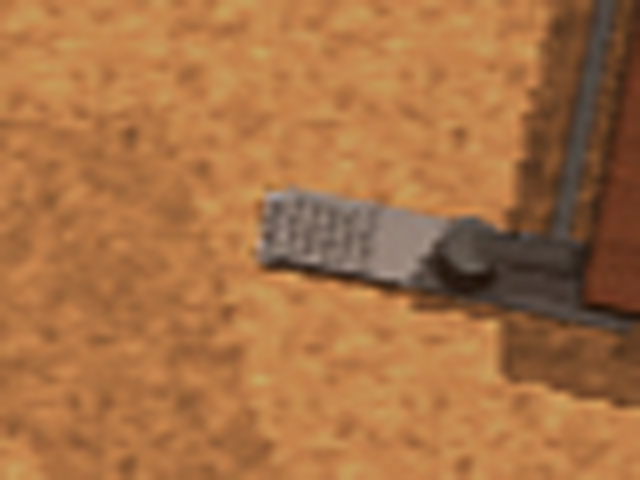

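```bash
python3 -c "
from cell import *
print(finish_job())"
```

```text
the job is handed in; nothing more can be done
None
```

I slid one packer under the short foot, then the tapered shim, thin end first, on top of it. The shim went hand-tight with the foot still on its slope, short of the heel. That puts the gap at about 13 mm, so I left the second packer where it was.

- **Tightness:** I let go of the shim and nudged its heel with closed fingers. It moved in about 3 mm as the push rose from 5 to 6 N, so it was tightening, well under the 10 N limit.
- **Nothing moved:** comparing the top view with the first picture shows the riser and laptop shifted less than 0.02 pixel. No other object was touched.
- **Handed in:** at about 23.6 s, with the arm drawn back and clear.

**Unconfirmed or off:**
- I judged firmness by push force and pictures only. I did not measure the load on each foot or do a rocking test.
- The shim dragged the packer roughly 8–10 mm further in. It still lies fully under the foot and in line with the shim.
- The gripper read about 24.5 mm on the 28 mm parts, though both were held straight.

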